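Zero the red probe in the reference groove

ROBOT

A 6-joint arm with a two-finger parallel gripper is mounted at the origin on a cart in front of the work surface, level with it; the furniture and walls round the work are solid. World frame = base frame: x ahead of the robot, y to its left, z up, the work surface at z = 0. Lengths are in m, angles in rad, forces in N, time in s.
With the tool pointing down it reaches from about 0.275 to 0.725 m from the base axis. Payload 15.9 kg.
Tool frame: the origin (TCP) lies at the very end of the fingers, on their centre line; the grasp point (between the pads) lies 19 mm behind it (env.pinch_z is the distance from the TCP to the grasp point, in m); z points along the fingers, x is the direction in which the jaws open and shut, and the axes are right-handed (so a half turn about z gives the same grasp; the last joint's range is limited). The gripper opens to 85 mm and grips with 20 to 120 N. Pads are 22 mm wide; open, the fingers measure 114 mm over their backs; the gripper's body (76 mm by 85 mm) begins 54 mm behind the grasp point. The pads swing forward as they close: fully open they stand 13 mm farther back than shut.
Start: joints at [1.286, 0.213, -0.034, 1.323, 0, 1.571], TCP at [0.14, 0.48, 0.231] pointing down, gripper open.
Joint ranges: [-2.98, 2.98], [-0.74, 1.72], [-1.14, 1.35], [-2.1, 2.04], [-1.57, 1.44], [-3.14, 3.14]. Speed limits (rad/s): [1.89, 1.89, 2.39, 2.57, 3.14, 3.14].

INTERFACE

Orientations are given as a rotation vector (axis times angle).
In Python, from station import observe, optics, env gives the robot as it stands.
- The arm moves only by the tool carry_out, never from a script. Its argument "deltas" is a list of rows, each an object of numbers: "tx", "ty", "tz": the shift along the tool's x, y, z in m; "turn": the turn about the tool's z in rad; "claw": the opening, from -1 (shut) to 1 (fully open). A call has 1 to 12 rows; each row shifts and turns the commanded pose from where the row before left it, along the tool's axes as they then stand; what a row does not reach is not made up. A row lasts 1/10 s, in which the tool goes at most 50 mm and 8.59 degrees, less where a joint would pass 70% of its speed; a pose out of reach is approached as far as the arm can. A call is refused whole if a number of a shift passes 0.05 or a number of a turn 0.15, either way. A call with a gripper value outside its range is refused whole. The fingers move at their own pace and stop on an object; "newtons" is the grip in N (left out, the last holds). Time passes only in rows, so rows that do not move let the fingers close. It gives the time, the measured TCP pose, the force and the opening at its end, in the units of the state.
- observe(): the state, without advancing time (a new reading comes with each control period).
- optics.read_camera(name): name is "side" or "top" or "wrist"; returns a dict with "image" (480x640x3 uint8, red, green, blue), "camera_matrix" (3x3 intrinsics, pixels), "k1" (the pictures are not rectified: a ray, as slopes to the right and down, at radius r is drawn at 1 + k1 r^2 times it, then the intrinsics apply), "pose" (4x4, takes a point from camera to world coordinates). Camera axes: x right, y up, looking along -z (the intrinsics and any distortion apply to the point x, -y, -z); pixel columns grow to the right and rows downward; lengths in m; the calibration is good to about 2 mm. A picture is of the moment at which its call begins. There is no depth.
- env.job_done(): hands the job in, once; it reports no verdict.
The state is a dict: "clock": time; "qpos": joint angles; "joint_velocities": joint speeds; "joint_torque": joint torques, N m; "tcp_pos": TCP position; "ee_rot": TCP orientation; "wrist_force": force on the tool from outside, world axes, zero at the start; "ft_torque": the same for the moment, N m; "opening": finger opening in m.
Only numpy, scipy, OpenCV 4.12 (cv2) and the standard library are available. Lean on these libraries where they do the work, as an engineer would, in place of code of your own. Each camera call takes 0.05 s, during which the arm holds its last target.

TASK

Zero the red-knobbed probe: hold it by its knob and drag it along the gauge plate, keeping its foot on the plate, until its pin drops into the reference groove between the two yellow index lines, then stop, let go and leave it standing there. Do not disturb the blue-knobbed probe.

Things in the scene. Friction and masses are not known exactly. Their poses are not given: they have to be found in the camera images.
- probe_red: hand probe, 60 mm tall, 280 g: round steel foot (70 mm wide, 10 mm thick, bevelled below), dark neck (20 mm wide), round upright red knob (32 mm wide, 26 to 60 mm above the foot's underside; pinch it there from above). Origin: centre of the foot's underside, z up the knob's axis. It starts on the gauge plate, 100 to 135 mm from the groove, on either side. It slides easily (about 1 N); drag it without pressing down. The one to move.
- red_pin (a joint): the red probe's pin, a 10 mm thick steel pin in the middle of its foot that falls by its own weight. 0 = up, flush with the foot's underside (riding on the plate); 0.009 = down, 9 mm below it, as when dropped into the groove. A thin yellow stem, standing 12 mm out of the knob's top while the pin is up, sinks with it. The pin also comes down if the foot is lifted.
- probe_blue: hand probe, 60 mm tall, 280 g: round steel foot (70 mm wide, 10 mm thick, bevelled below), dark neck (20 mm wide), round upright blue knob (32 mm wide, 26 to 60 mm above the foot's underside; pinch it there from above). Origin: centre of the foot's underside, z up the knob's axis. It stands on the same plate, about as far from the groove on its other side, and stays there.
- groove (a point): centre of the groove's mouth and of the top of the gauge plate: flat aluminium, 120 x 360 x 20 mm, fixed to the worktop. y runs along the plate's long side (the way to drag), x across it, z up. The groove runs along x: 30 mm long, 22 mm wide along y, 12 mm deep, closed at its ends. A yellow line on each long edge of the plate points to it.

How it is judged:
By the outcome, as a careful person would: the job done as asked, in the order asked, and still so for the second after the job is handed in, with the robot touching nothing.
It also fails if it takes over 29 s, if anything falls off the work surface, if the arm or the gripper's body presses on something with over 40 N, if the wrist force passes 120 N, or if a joint passes its speed limit or range.

## Working session

There is one attempt and no reset: what is moved stays moved. The work goes in short steps, Python scripts to look and compute and a tool call to move; the robot and the scene stay as the last step left them, time stands still between calls to the robot, and variables do not carry over. Pictures are saved under pics/ and viewed, and the job is handed in when it is done.

Besides the shell and the picture viewer there is one more tool, called after ">>>" in YAML: its name, and indented under it one key for each argument. carry_out: Moves the arm, as the interface text tells. Its arguments: {"type":"object","properties":{"deltas":{"type":"array"},"newtons":{"type":"number"}},"required":["deltas"]}

```bash
mkdir -p pics
cat > h.py <<'E'
import numpy as np, cv2
from station import observe, optics, env
def grab(n,f):
    d=optics.read_camera(n); cv2.imwrite(f,d["image"][:,:,::-1])
    np.savez(f[:-4]+'.npz',K=d["camera_matrix"],k1=d["k1"],P=d["pose"]); return d
def px2w(f,u,v,z):
    d=np.load(f[:-4]+'.npz');K,k1,P=d['K'],float(d['k1']),d['P']
    p=cv2.undistortPoints(np.array([[[u,v]]],float),K,np.array([k1,0,0,0,0.]),None)[0,0]
    # undistortPoints iterative
    r=P[:3,:3]@np.array([p[0],-p[1],-1]);o=P[:3,3]
    return o+r*(z-o[2])/r[2]
def w2px(f,X):
    d=np.load(f[:-4]+'.npz');K,k1,P=d['K'],float(d['k1']),d['P']
    c=P[:3,:3].T@(np.array(X)-P[:3,3]);s=np.array([c[0],-c[1]])/-c[2]
    s=s*(1+k1*(s@s));return (K@[s[0],s[1],1])[:2]
E
python3 - <<'E'
from h import *
for n in("top","side","wrist"): print(n,grab(n,f"pics/{n}0.png")["pose"].round(3).tolist())
s=observe();print(s['clock'],s['tcp_pos'],s['ee_rot'],s['opening'],env.pinch_z)
E
```

```text
top [[0.023, 0.975, -0.22, 0.356], [-1.0, 0.023, 0.0, 0.102], [0.005, 0.22, 0.976, 0.933], [0.0, 0.0, 0.0, 1.0]]
side [[0.996, 0.034, -0.08, 0.5], [-0.086, 0.52, -0.85, -0.643], [0.013, 0.853, 0.521, 0.512], [0.0, 0.0, 0.0, 1.0]]
wrist [[0.28, -0.918, -0.281, 0.069], [0.96, 0.268, 0.082, 0.499], [0.0, -0.293, 0.956, 0.374], [0.0, 0.0, 0.0, 1.0]]
0.15 [0.14040651 0.47964103 0.2309641 ] [ 2.51389118e+00  1.88343284e+00 -1.00891711e-03] 0.08559962407315971 0.0187
```

View pics/top0.png

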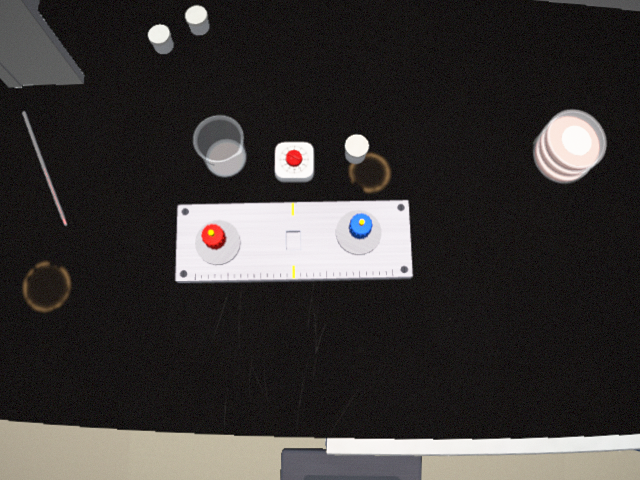

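View pics/side0.png

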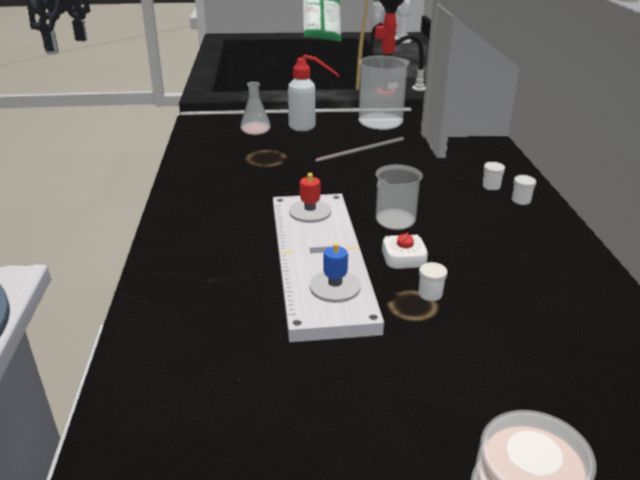

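The top view shows the plate with the red probe left (+y) at about (214,236), blue at (361,225), the groove at (293,240) and a beaker beyond the red probe at (220,145). Next I'll enlarge it.

Run:
```python
import cv2
i=cv2.imread('pics/top0.png')[190:300,165:425]
cv2.imwrite('pics/topc.png',cv2.resize(i,None,fx=3,fy=3,interpolation=cv2.INTER_CUBIC))
i=cv2.imread('pics/side0.png')[160:350,250:450]
cv2.imwrite('pics/sidec.png',cv2.resize(i,None,fx=3,fy=3,interpolation=cv2.INTER_CUBIC))
```

```text
(no output)
```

View pics/topc.png

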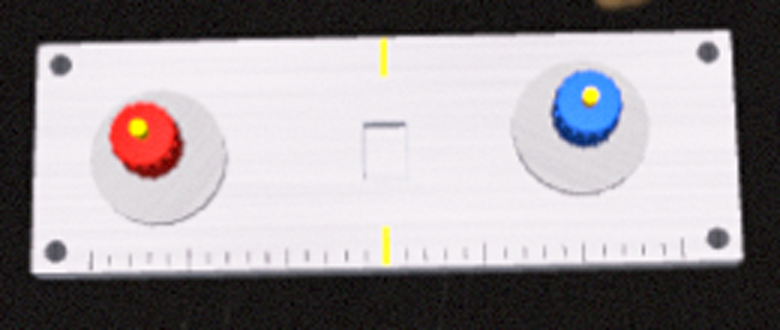

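View pics/sidec.png

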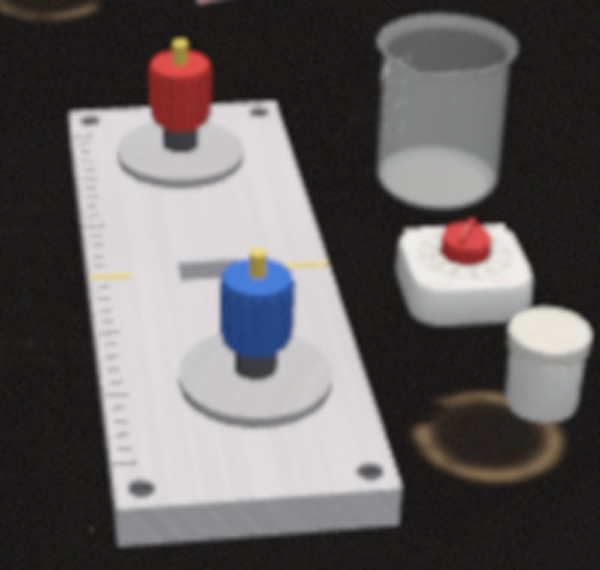

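Run:
```python
from h import *
f='pics/top0.png'
def P(n,u,v,z): p=px2w(f,u/3+165-.33,v/3+190-.33,z); print(n,p.round(4)); return p
g=P('groove',385,150.5,.02)
a=P('lineT',383.5,57,.02);b=P('lineB',386.3,246,.02)
for c in((39,44),(731,31),(743,262),(31,275)): P('corner',*c,.02)
for c in((61,65),(708,52),(717,238),(55,251)): P('screw',*c,.02)
r=P('redfoot',159,157,.029);P('redstem',138,127,.092);P('blue',581,127,.029);P('bluestem',591,96,.092)
s='pics/side0.png'
def S(n,u,v,z): print(n,px2w(s,u/3+250-.33,v/3+160-.33,z).round(4))
S('redstem',180,43,.092);S('redfoot',181,153,.03);S('blueft',256,376,.03);S('bluestem',259,255,.092)
for c in((69,110),(275,101),(401,487),(115,512)):S('corner',*c,.02)
S('lineL',111,276,.02);S('lineR',308,265,.02)
for c in((90,120),(259,112),(141,489),(370,471)):S('screw',*c,.02)
d=px2w(f,215,165,0.0);print('beakerbase',d, px2w(f,218,138,.09))
print(observe()['ee_rot'],cv2.Rodrigues(observe()['ee_rot'])[0].round(3))
```

```text
groove [0.5611 0.1367 0.02  ]
lineT [0.6106 0.139  0.02  ]
lineB [0.5117 0.1345 0.02  ]
corner [0.6138 0.3192 0.02  ]
corner [ 0.6292 -0.0415  0.02  ]
corner [ 0.5075 -0.0463  0.02  ]
corner [0.4921 0.3146 0.02  ]
screw [0.6026 0.3067 0.02  ]
screw [ 0.6175 -0.0293  0.02  ]
screw [ 0.5195 -0.0331  0.02  ]
screw [0.5048 0.303  0.02  ]
redfoot [0.553  0.2509 0.029 ]
redstem [0.5535 0.2514 0.092 ]
blue [0.5736 0.0372 0.029 ]
bluestem [0.5737 0.0371 0.092 ]
redstem [0.5531 0.2506 0.092 ]
redfoot [0.553  0.2423 0.03  ]
blueft [0.5739 0.0313 0.03  ]
bluestem [0.5743 0.0343 0.092 ]
corner [0.4924 0.3167 0.02  ]
corner [0.6129 0.3208 0.02  ]
corner [ 0.6289 -0.0393  0.02  ]
corner [ 0.508  -0.0472  0.02  ]
lineL [0.5116 0.1353 0.02  ]
lineR [0.6106 0.1391 0.02  ]
screw [0.5043 0.3034 0.02  ]
screw [0.6022 0.3074 0.02  ]
screw [ 0.5194 -0.0329  0.02  ]
screw [ 0.6174 -0.0276  0.02  ]
beakerbase [0.68687743 0.2678824  0.        ] [0.69746233 0.25023616 0.09      ]
[ 2.51389118e+00  1.88343284e+00 -1.00891711e-03] [[ 0.281  0.96  -0.   ]
 [ 0.96  -0.281 -0.001]
 [-0.001 -0.    -1.   ]]
```

The two cameras agree: red is at (0.553, 0.251), the groove at (0.561, 0.137), and the plate yaw is about 0.043. I'll put the jaws along the plate's y axis and move above red.

>>> carry_out:
  deltas:
    - {"tx": -0.0045, "ty": 0.02, "claw": 1}
    - {"tx": -0.0095, "ty": 0.042}
    - {"tx": -0.0095, "ty": 0.042}
    - {"tx": -0.0095, "ty": 0.042}
    - {"tx": -0.0095, "ty": 0.042}
    - {"tx": -0.0095, "ty": 0.042}
    - {"tx": -0.0095, "ty": 0.042}
    - {"tx": -0.0095, "ty": 0.042}
    - {"tx": -0.0095, "ty": 0.042}
    - {"tx": -0.0095, "ty": 0.042}
    - {"tx": -0.0095, "ty": 0.042}
    - {"tx": -0.0045, "ty": 0.021}
  newtons: 30

```text
invalid input at $.deltas[0]: expected keys tx, ty, tz, turn, claw
```

>>> carry_out:
  deltas:
    - {"turn": -0.08, "tz": 0.02}
    - {"turn": -0.08, "tz": 0.03}
    - {"turn": -0.08, "tz": 0.03}
    - {"turn": -0.0875, "tz": 0.02}
    - {}
    - {}

```text
invalid input at $.deltas[0]: expected keys tx, ty, tz, turn, claw
```

Run:
```python
from h import *
grab("top","pics/top1.png");grab("side","pics/side1.png")
s=observe();R=cv2.Rodrigues(s['ee_rot'])[0];print(s['clock'],s['tcp_pos'],s['qpos'].round(3) if hasattr(s['qpos'],'round') else s['qpos'],R.round(4),s['wrist_force'])
t=s['tcp_pos'];d=np.array([.5533,.251,t[2]])-t;print(R.T@d, 'ang',np.arctan2(R[1,0],R[0,0]))
```

```text
0.25 [0.14044218 0.47970945 0.23109632] [ 1.286  0.213 -0.035  1.324 -0.     1.571] [[ 2.810e-01  9.597e-01 -1.000e-04]
 [ 9.597e-01 -2.810e-01 -5.000e-04]
 [-5.000e-04  0.000e+00 -1.000e+00]] [ 0.21157715 -0.66312552  0.16752081]
[-1.03472852e-01  4.60492080e-01  5.48324346e-05] ang 1.2859423162290506
```

All keys are required in every row.

>>> carry_out:
  deltas:
    - {"tx": -0.0045, "ty": 0.02, "tz": 0, "turn": 0, "claw": 1}
    - {"tx": -0.0095, "ty": 0.042, "tz": 0, "turn": 0, "claw": 1}
    - {"tx": -0.0095, "ty": 0.042, "tz": 0, "turn": 0, "claw": 1}
    - {"tx": -0.0095, "ty": 0.042, "tz": 0, "turn": 0, "claw": 1}
    - {"tx": -0.0095, "ty": 0.042, "tz": 0, "turn": 0, "claw": 1}
    - {"tx": -0.0095, "ty": 0.042, "tz": 0, "turn": 0, "claw": 1}
    - {"tx": -0.0095, "ty": 0.042, "tz": 0, "turn": 0, "claw": 1}
    - {"tx": -0.0095, "ty": 0.042, "tz": 0, "turn": 0, "claw": 1}
    - {"tx": -0.0095, "ty": 0.042, "tz": 0, "turn": 0, "claw": 1}
    - {"tx": -0.0095, "ty": 0.042, "tz": 0, "turn": 0, "claw": 1}
    - {"tx": -0.0095, "ty": 0.042, "tz": 0, "turn": 0, "claw": 1}
    - {"tx": -0.0045, "ty": 0.021, "tz": 0, "turn": 0, "claw": 1}
  newtons: 30

```text
clock: 1.45
tcp_pos: [0.556, 0.2484, 0.2307]
ee_rot: [2.516, 1.881, -0.001]
wrist_force: [0.3, -0.0, -0.0]
opening: 0.0855
```

>>> carry_out:
  deltas:
    - {"tx": 0, "ty": 0, "tz": 0.02, "turn": -0.08, "claw": 1}
    - {"tx": 0, "ty": 0, "tz": 0.03, "turn": -0.08, "claw": 1}
    - {"tx": 0, "ty": 0, "tz": 0.03, "turn": -0.08, "claw": 1}
    - {"tx": 0, "ty": 0, "tz": 0.02, "turn": -0.0875, "claw": 1}
    - {"tx": 0, "ty": 0, "tz": 0, "turn": 0, "claw": 1}
    - {"tx": 0, "ty": 0, "tz": 0, "turn": 0, "claw": 1}

```text
clock: 2.05
tcp_pos: [0.5537, 0.2505, 0.1318]
ee_rot: [-2.176, -2.266, 0.0]
wrist_force: [0.2, -1.2, 0.8]
opening: 0.0854
```

Run:
```python
from h import *
grab("top","pics/top2.png");grab("side","pics/side2.png")
s=observe();R=cv2.Rodrigues(s['ee_rot'])[0];print(s['clock'],s['tcp_pos'],np.round(s['qpos'],3),R.round(4),s['wrist_force'])
t=s['tcp_pos'];d=np.array([.5533,.251,t[2]])-t;print(R.T@d, 'ang',np.arctan2(R[1,0],R[0,0]))
```

```text
2.15 [0.5543744  0.25087    0.13278903] [ 0.425  0.468  0.075  1.176 -0.     0.384] [[-4.070e-02  9.992e-01  1.800e-03]
 [ 9.992e-01  4.070e-02  8.000e-04]
 [ 7.000e-04  1.800e-03 -1.000e+00]] [-0.40728505 -0.11978671 -0.25635051]
[ 1.73626217e-04 -1.06821865e-03 -1.80103460e-06] ang 1.611515240578189
```

View pics/side2.png

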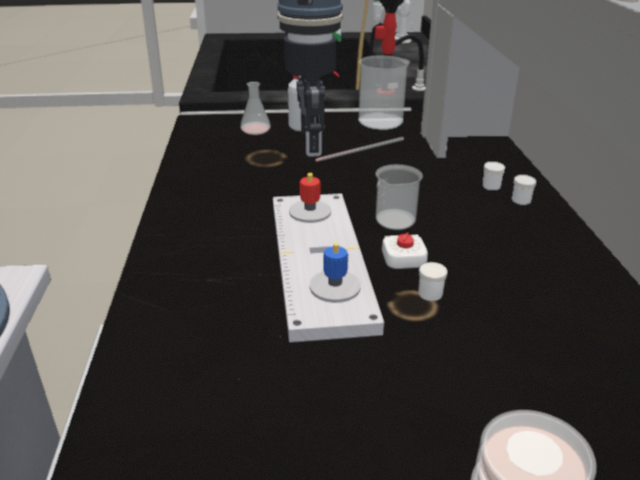

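The side view shows the gripper at (314,130), in line above the red knob. I'll descend to TCP z≈0.045 and close.

>>> carry_out:
  deltas:
    - {"tx": 0, "ty": -0.0005, "tz": 0.02, "turn": 0, "claw": 1}
    - {"tx": 0, "ty": 0, "tz": 0.025, "turn": 0, "claw": 1}
    - {"tx": 0, "ty": 0, "tz": 0.02, "turn": 0, "claw": 1}
    - {"tx": 0, "ty": 0, "tz": 0.015, "turn": 0, "claw": 1}
    - {"tx": 0, "ty": 0, "tz": 0.006, "turn": 0, "claw": 1}
    - {"tx": 0, "ty": 0, "tz": 0, "turn": 0, "claw": 1}
    - {"tx": 0, "ty": 0, "tz": 0, "turn": 0, "claw": 1}

```text
clock: 2.85
tcp_pos: [0.5539, 0.2508, 0.0465]
ee_rot: [2.174, 2.267, 0.002]
wrist_force: [-1.0, -0.2, -0.1]
opening: 0.0851
```

Run:
```python
from h import *
d=grab("side","pics/side3.png");
cv2.imwrite('pics/side3c.png',cv2.resize(d['image'][100:350,220:450,::-1],None,fx=2.4,fy=2.4,interpolation=cv2.INTER_CUBIC))
s=observe();print(s['clock'],s['tcp_pos'],s['wrist_force'])
```

```text
2.9 [0.55396013 0.25084119 0.04660339] [ 0.66471028 -0.13976614  0.4362818 ]
```

View pics/side3c.png

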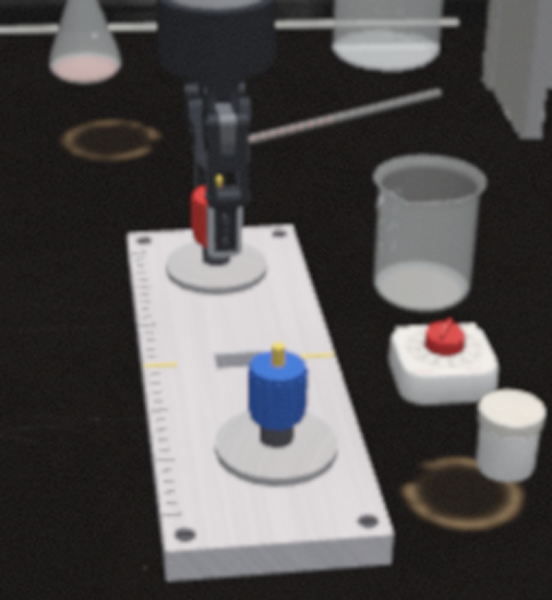

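Run:
```python
from h import *
s='pics/side3.png'
c=lambda p:((p-[220,100])*2.4).round(1)
print('near tip',c(w2px(s,[.5557,.208,.06])),'far',c(w2px(s,[.552,.293,.06])))
print('stemtop',c(w2px(s,[.5533,.251,.092])))
```

```text
near tip [223.3 250.1] far [210.1 193.4]
stemtop [215.5 177.3]
```

The finger pair brackets the knob within about 2 mm: finger at crop x≈225 against 223 expected, knob centred at x≈215 as predicted. Closing.

>>> carry_out:
  deltas:
    - {"tx": 0, "ty": -0.0005, "tz": 0, "turn": 0, "claw": 0.2}
    - {"tx": 0, "ty": 0, "tz": 0, "turn": 0, "claw": -0.1}
    - {"tx": 0, "ty": 0, "tz": 0, "turn": 0, "claw": -1}
    - {"tx": 0, "ty": 0, "tz": 0, "turn": 0, "claw": -1}
    - {"tx": 0, "ty": 0, "tz": 0, "turn": 0, "claw": -1}
    - {"tx": 0, "ty": 0, "tz": 0, "turn": 0, "claw": -1}
    - {"tx": 0, "ty": 0, "tz": 0, "turn": 0, "claw": -1}
    - {"tx": 0, "ty": 0, "tz": 0, "turn": 0, "claw": -1}
  newtons: 25

```text
clock: 3.7
tcp_pos: [0.5529, 0.2506, 0.0456]
ee_rot: [2.173, 2.268, 0.001]
wrist_force: [-0.4, -0.2, 5.4]
opening: 0.0317
```

Run:
```python
from h import *
d=grab("side","pics/side4.png");
cv2.imwrite('pics/side4c.png',cv2.resize(d['image'][100:350,220:450,::-1],None,fx=2.4,fy=2.4,interpolation=cv2.INTER_CUBIC))
d=grab("wrist","pics/wrist4.png");s=observe();print(s['clock'],s['tcp_pos'],s['wrist_force'],s['opening'])
```

```text
3.8 [0.55287808 0.25053825 0.04561933] [-1.35475584 -0.20622934  5.26305815] 0.03138036745300153
```

View pics/side4c.png

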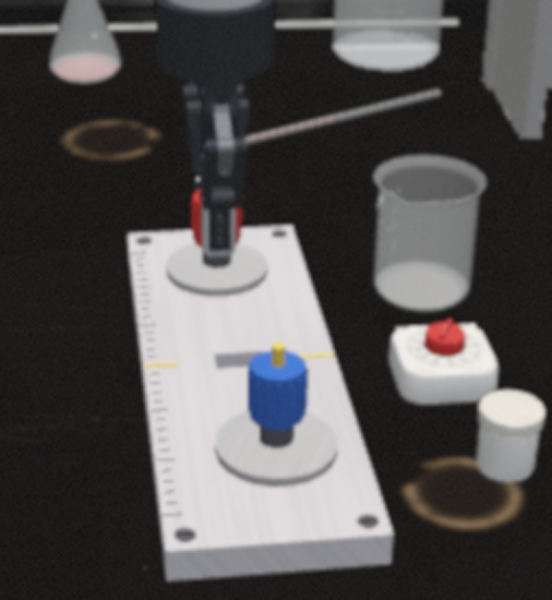

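View pics/wrist4.png

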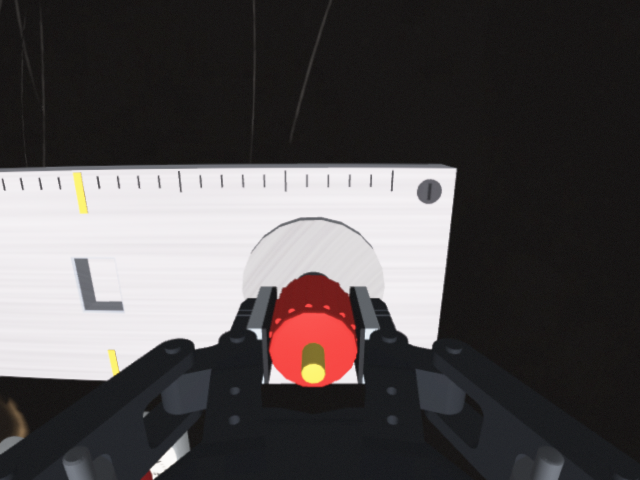

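Gripped squarely (opening 31 mm), with about 5 N of downward pressing. I'll relieve that with small raises.

>>> carry_out:
  deltas:
    - {"tx": 0, "ty": 0, "tz": -0.0003, "turn": 0, "claw": -1}
    - {"tx": 0, "ty": 0, "tz": 0, "turn": 0, "claw": -1}
    - {"tx": 0, "ty": 0, "tz": 0, "turn": 0, "claw": -1}

```text
clock: 4.1
tcp_pos: [0.5527, 0.2505, 0.0456]
ee_rot: [2.174, 2.268, 0.0]
wrist_force: [0.4, -0.8, 2.1]
opening: 0.0315
```

>>> carry_out:
  deltas:
    - {"tx": -0.002, "ty": 0, "tz": -0.0001, "turn": 0, "claw": -1}
    - {"tx": -0.005, "ty": 0.0004, "tz": 0, "turn": 0, "claw": -1}
    - {"tx": -0.006, "ty": 0.0004, "tz": 0, "turn": 0, "claw": -1}
    - {"tx": -0.006, "ty": 0.0004, "tz": 0, "turn": 0, "claw": -1}
    - {"tx": -0.006, "ty": 0.0004, "tz": 0, "turn": 0, "claw": -1}
    - {"tx": -0.006, "ty": 0.0004, "tz": 0, "turn": 0, "claw": -1}
    - {"tx": -0.005, "ty": 0, "tz": 0, "turn": 0, "claw": -1}
    - {"tx": -0.004, "ty": 0, "tz": 0, "turn": 0, "claw": -1}
    - {"tx": 0, "ty": 0, "tz": 0, "turn": 0, "claw": -1}
    - {"tx": 0, "ty": 0, "tz": 0, "turn": 0, "claw": -1}

```text
clock: 5.1
tcp_pos: [0.5563, 0.2105, 0.0456]
ee_rot: [-2.174, -2.268, 0.0]
wrist_force: [0.2, -0.9, -1.8]
opening: 0.0315
```

Run:
```python
from h import *
d=grab("wrist","pics/wrist5.png")
d=grab("side","pics/side5.png");
cv2.imwrite('pics/side5c.png',cv2.resize(d['image'][130:330,220:420,::-1],None,fx=3,fy=3,interpolation=cv2.INTER_CUBIC))
s=observe();R=cv2.Rodrigues(s['ee_rot'])[0];print(s['clock'],s['tcp_pos'],s['wrist_force'],s['opening'],R[:,2])
t=s['tcp_pos'];print(R.T@(np.array([.561,.1368,t[2]])-t),np.arctan2(R[1,0],R[0,0]))
```

```text
5.2 [0.55633697 0.21073734 0.04564493] [ 0.88617419  0.75712216 -1.1758176 ] 0.03128440903338705 [-7.64094823e-05 -6.70102897e-05 -9.99999995e-01]
[-7.40693011e-02  1.48731252e-03  4.59826232e-06] 1.6137029690884184
```

View pics/side5c.png

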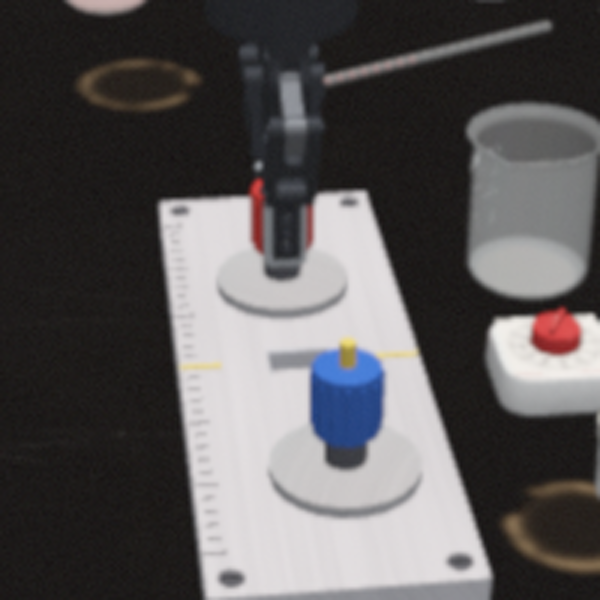

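View pics/wrist5.png

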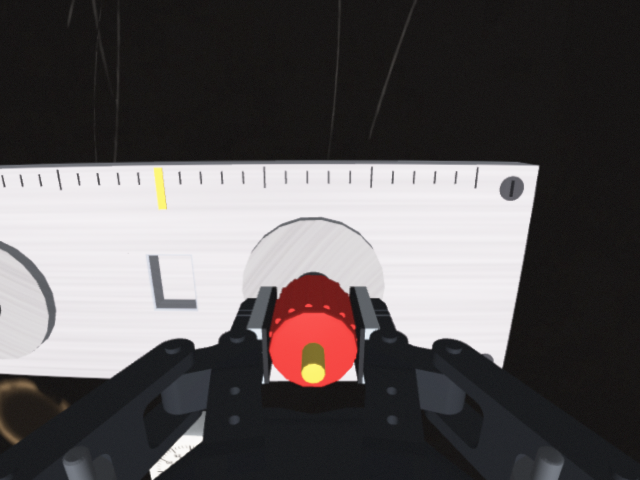

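The foot is flat on the plate, the stem is still up and z force is about -1.5 N. I'll lower by 0.1 mm and keep dragging; 74 mm remain.

>>> carry_out:
  deltas:
    - {"tx": -0.002, "ty": 0, "tz": 0.00015, "turn": 0, "claw": -1}
    - {"tx": -0.005, "ty": 0.0002, "tz": 0, "turn": 0, "claw": -1}
    - {"tx": -0.006, "ty": 0.0002, "tz": 0, "turn": 0, "claw": -1}
    - {"tx": -0.006, "ty": 0.0002, "tz": 0, "turn": 0, "claw": -1}
    - {"tx": -0.006, "ty": 0.0002, "tz": 0, "turn": 0, "claw": -1}
    - {"tx": -0.006, "ty": 0.0002, "tz": 0, "turn": 0, "claw": -1}
    - {"tx": -0.006, "ty": 0.0002, "tz": 0, "turn": 0, "claw": -1}
    - {"tx": -0.006, "ty": 0.0003, "tz": 0, "turn": 0, "claw": -1}
    - {"tx": -0.006, "ty": 0, "tz": 0, "turn": 0, "claw": -1}
    - {"tx": -0.004, "ty": 0, "tz": 0, "turn": 0, "claw": -1}
    - {"tx": 0, "ty": 0, "tz": 0, "turn": 0, "claw": -1}
    - {"tx": 0, "ty": 0, "tz": 0, "turn": 0, "claw": -1}

```text
clock: 6.4
tcp_pos: [0.5602, 0.1575, 0.0456]
ee_rot: [2.174, 2.268, -0.0]
wrist_force: [1.0, -0.8, 3.1]
opening: 0.0311
```

Run:
```python
from h import *
d=grab("wrist","pics/wrist6.png")
s=observe();R=cv2.Rodrigues(s['ee_rot'])[0];print(s['clock'],s['tcp_pos'],s['wrist_force'],s['opening'])
t=s['tcp_pos'];print(R.T@(np.array([.561,.1368,t[2]])-t))
```

```text
6.45 [0.56024168 0.15765504 0.0456306 ] [-1.36282179 -0.69971845  4.31545921] 0.031193871876100364
[-2.08684016e-02 -1.31881274e-04  6.12438746e-06]
```

View pics/wrist6.png

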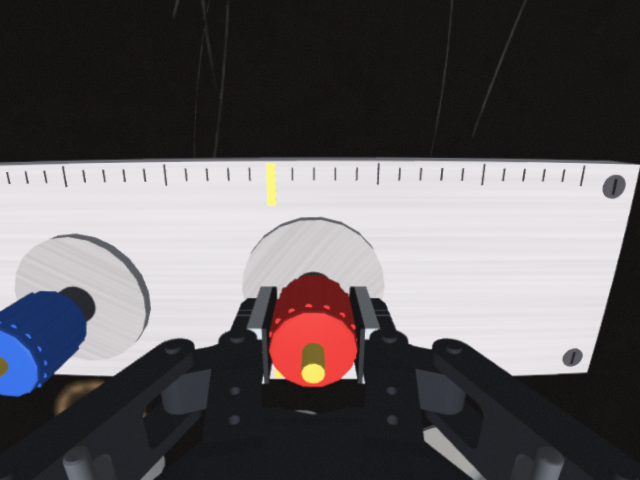

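The wrist view shows the yellow line at u=271 and the probe at 313, about 20 mm apart, which agrees with the 20.9 mm computed. I'll ease the pressing and advance slowly.

>>> carry_out:
  deltas:
    - {"tx": -0.001, "ty": 0, "tz": -0.0001, "turn": 0, "claw": -1}
    - {"tx": -0.002, "ty": 0, "tz": -0.0001, "turn": 0, "claw": -1}
    - {"tx": -0.002, "ty": 0, "tz": 0, "turn": 0, "claw": -1}
    - {"tx": -0.002, "ty": 0, "tz": 0, "turn": 0, "claw": -1}
    - {"tx": -0.002, "ty": 0, "tz": 0, "turn": 0, "claw": -1}
    - {"tx": -0.002, "ty": 0, "tz": 0, "turn": 0, "claw": -1}
    - {"tx": -0.002, "ty": 0, "tz": 0, "turn": 0, "claw": -1}
    - {"tx": -0.002, "ty": 0, "tz": 0, "turn": 0, "claw": -1}
    - {"tx": -0.002, "ty": 0, "tz": 0, "turn": 0, "claw": -1}
    - {"tx": -0.001, "ty": 0, "tz": 0, "turn": 0, "claw": -1}
    - {"tx": 0, "ty": 0, "tz": 0, "turn": 0, "claw": -1}
    - {"tx": 0, "ty": 0, "tz": 0, "turn": 0, "claw": -1}

```text
clock: 7.65
tcp_pos: [0.5609, 0.1397, 0.0457]
ee_rot: [-2.174, -2.268, 0.0]
wrist_force: [-0.3, -0.4, -2.9]
opening: 0.0313
```

Run:
```python
from h import *
d=grab("wrist","pics/wrist7.png")
s=observe();R=cv2.Rodrigues(s['ee_rot'])[0];print(s['clock'],s['tcp_pos'],s['wrist_force'],s['opening'])
t=s['tcp_pos'];print(R.T@(np.array([.561,.1368,t[2]])-t))
```

```text
7.7 [0.56087382 0.13973391 0.0456835 ] [-0.3932209   0.29523023 -3.07353644] 0.031138139295531032
[-2.93662273e-03  7.43019848e-07  1.73350716e-07]
```

View pics/wrist7.png

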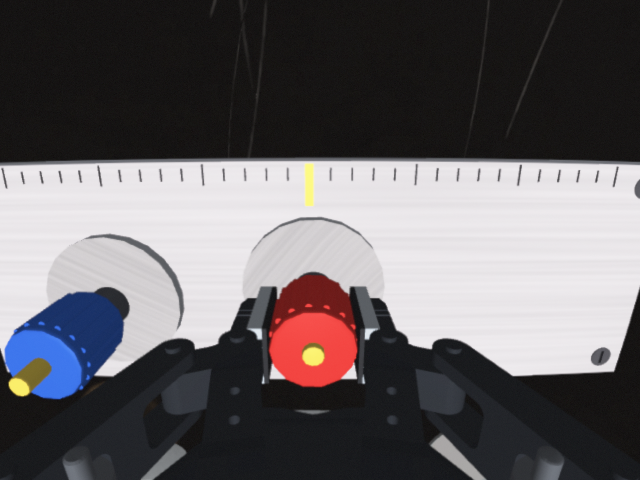

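The stem has sunk: its tip is at (313,355), where it was at (313,372), and its side is no longer visible. The yellow line at u=309 is in line with the probe, so the pin has dropped. I'll set the foot fully down, then release.

>>> carry_out:
  deltas:
    - {"tx": 0, "ty": 0, "tz": 0.0001, "turn": 0, "claw": -1}
    - {"tx": 0, "ty": 0, "tz": 0.0001, "turn": 0, "claw": -1}
    - {"tx": 0, "ty": 0, "tz": 0, "turn": 0, "claw": -1}
    - {"tx": 0, "ty": 0, "tz": 0, "turn": 0, "claw": -1}

```text
clock: 8.1
tcp_pos: [0.561, 0.1398, 0.0456]
ee_rot: [2.173, 2.268, 0.0]
wrist_force: [-0.6, 0.4, -0.4]
opening: 0.0312
```

>>> carry_out:
  deltas:
    - {"tx": 0, "ty": 0, "tz": 0, "turn": 0, "claw": -0.2}
    - {"tx": 0, "ty": 0, "tz": 0, "turn": 0, "claw": 0}
    - {"tx": 0, "ty": 0, "tz": 0, "turn": 0, "claw": 0.2}
    - {"tx": 0, "ty": 0, "tz": 0, "turn": 0, "claw": 0.5}
    - {"tx": 0, "ty": 0, "tz": 0, "turn": 0, "claw": 0.7}
    - {"tx": 0, "ty": 0, "tz": 0, "turn": 0, "claw": 0.7}
    - {"tx": 0, "ty": 0, "tz": 0, "turn": 0, "claw": 0.7}
    - {"tx": 0, "ty": 0, "tz": 0, "turn": 0, "claw": 0.7}

```text
clock: 8.9
tcp_pos: [0.5609, 0.1397, 0.0455]
ee_rot: [-2.173, -2.268, 0.0]
wrist_force: [0.2, -0.6, -0.2]
opening: 0.0727
```

Run:
```python
from h import *
d=grab("wrist","pics/wrist8.png")
s=observe();print(s['clock'],s['tcp_pos'],s['wrist_force'],s['opening'])
```

```text
8.95 [0.56093115 0.13973803 0.04556008] [-0.14032396  0.75684323 -0.16511294] 0.07251737302841019
```

View pics/wrist8.png

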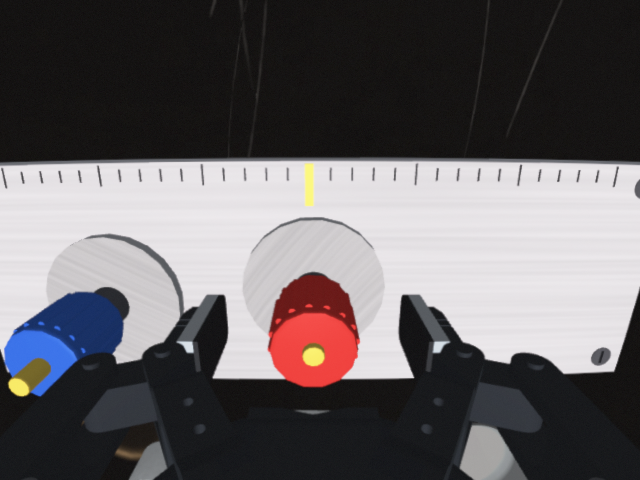

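The probe is released: the fingers are clear on both sides and the stem is still down. Now straight up.

>>> carry_out:
  deltas:
    - {"tx": 0, "ty": 0, "tz": -0.01, "turn": 0, "claw": 0.7}
    - {"tx": 0, "ty": 0, "tz": -0.02, "turn": 0, "claw": 0.7}
    - {"tx": 0, "ty": 0, "tz": -0.03, "turn": 0, "claw": 0.7}
    - {"tx": 0, "ty": 0, "tz": -0.03, "turn": 0, "claw": 0.7}
    - {"tx": 0, "ty": 0, "tz": -0.03, "turn": 0, "claw": 0.7}
    - {"tx": 0, "ty": 0, "tz": -0.02, "turn": 0, "claw": 0.7}
    - {"tx": 0, "ty": 0, "tz": 0, "turn": 0, "claw": 0.7}
    - {"tx": 0, "ty": 0, "tz": 0, "turn": 0, "claw": 0.7}
    - {"tx": 0, "ty": 0, "tz": 0, "turn": 0, "claw": 0.7}

```text
clock: 9.85
tcp_pos: [0.5605, 0.1396, 0.1849]
ee_rot: [-2.173, -2.268, 0.002]
wrist_force: [0.2, -0.1, -0.2]
opening: 0.0726
```

Run:
```python
from h import *
d=grab("side","pics/side9.png")
cv2.imwrite('pics/side9c.png',cv2.resize(d['image'][160:350,250:450,::-1],None,fx=3,fy=3,interpolation=cv2.INTER_CUBIC))
s=observe();print(s['clock'],s['tcp_pos'],s['wrist_force'])
```

```text
9.9 [0.5603754  0.13958366 0.18471614] [-0.02576574  0.05744645  0.2880504 ]
```

View pics/side9c.png

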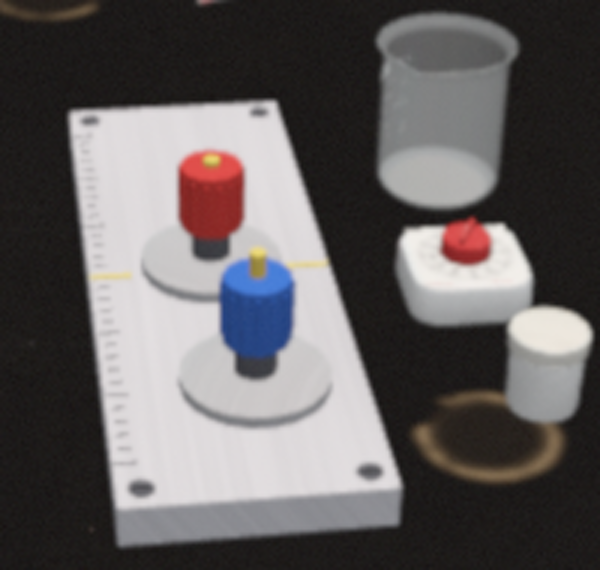

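The side view shows red standing flat at the yellow lines with its stem sunk to about 3 mm (212,160). Blue's stem is at (259,255), exactly where it was before. Handing in.

```bash
python3 -c "
from station import env
print(env.job_done())"
```

```text
the job is handed in; nothing more can be done
None
```

The red probe is standing in the reference groove with its pin down, released and untouched, and I handed the job in. The robot's clock read 9.9 s at the last check, against the 29 s limit.

I pinched the red knob with the jaws along the plate and dragged it about 111 mm to the groove with its foot on the plate. I slowed to 2 mm steps near the end and stopped once the stem had sunk. Then I set the foot fully down, opened the fingers and lifted the gripper clear.

- **Red probe:** the wrist and side pictures show it upright between the yellow lines. The stem has dropped to about 3 mm above the knob, which matches the pin being 9 mm down. It sits about 3 mm short of the groove's centre along the plate, within the roughly 6 mm of play.
- **Blue probe:** it sits at the same place in the side picture as before the move.
- **Forces while dragging:** at the checks between drag moves, the vertical reading swung between about 4 N pressing down and 3 N lifting. At the stop it was 3 N lifting, close to the probe's own weight. The foot may therefore have been very nearly unloaded there. The pictures show no lift, and the pin's 9 mm drop can only be the groove.

No check failed. One move call was refused for missing keys before anything moved.

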